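# Find the hidden release notch of a jeweller's stone case

### The job

Open the drawer of the wooden stone case by its hidden release: first touch the end block at the left end of the steel ridge with a fingertip, then feel along the ridge for the notch, and press the key inside it fully home so that the drawer slides out. Do not pick anything up, leave the bottle, the hammer and the tin where they are, and finish clear of everything.

Things in the scene. Friction and masses are not known exactly. Their poses are not given: they have to be found in the camera images.
- case: Fixed wooden case with a flush, handleless drawer in its front, 170 mm deep (its x), 316 mm wide (its y), top face 70 mm above its origin, which is the centre of its underside, on the work surface. Its -x side is the front, facing the robot; +y is to the robot's left. A steel ridge runs along y on its top, near the front edge.
- ridge_mid (a point): Middle of the ridge's top line, at x = -70, y = 0, z = 88 mm in the case's frame; axes as the case. The steel ridge is straight, 16 mm wide, 18 mm high and runs from y = -158 to +158 mm. It is unbroken but for one notch, 44 mm long and open to both sides, in a different place each time: centred on y = +110, +66, +22, -22, -66 or -110 mm from here.
- end_block: Fixed steel block, 26 x 26 x 18 mm, that ends the ridge at the robot's left (+y), wider than the ridge, its top level with the ridge top. Origin: centre of its underside, on the case top, at x = -70, y = +145, z = 70 mm in the case's frame. Axes as the case.
- key (a joint): Flat steel key filling the bottom of the notch, 41 x 14 mm: how far it is pressed down. 0: out, its top 8 mm below the ridge top; 0.007 m: fully home at a hard stop, 15 mm below it and 3 mm above the case top. It has no spring: it moves down against about 3 to 4 N (the drawer included) and stays where it is left.
- drawer (a joint): How far the drawer stands out of the case front: 0 is shut, 0.021 m when the key is fully home. The key drives it, 3 mm for each mm of key travel, and it stays out.
- bottle: Bystander: upright white plastic bottle with black cap, 44 mm in diameter, 115 mm high, loose on the bench left of the case. Origin: centre of its underside.
- hammer: Bystander: hammer about 220 mm long lying loose on the bench right of the case, along its own x. Origin: on its underside, near the middle of its length.
- tin: Bystander: round flat aluminium tin, 52 mm in diameter, 22 mm high, loose on the case top, behind the ridge, at least 60 mm clear of it. Origin: centre of its underside.

How it is judged:
By the outcome, as a careful person would: the job done as asked, in the order asked, and still so for the second after the job is handed in, with the robot touching nothing.
It also fails if it takes over 64 s, if anything falls off the work surface, if the arm or the gripper's body presses on something with over 40 N, if the wrist force passes 120 N, or if a joint passes its speed limit or range.

### The arm

A 6-joint arm with a two-finger parallel gripper is mounted at the origin on the work surface. World frame = base frame: x ahead of the robot, y to its left, z up, the work surface at z = 0. Lengths are in mm, angles in rad, forces in N, time in s.
With the tool pointing down it reaches from about 275 to 750 mm from the base axis. Payload 10.2 kg.
Tool frame: the origin (TCP) lies between the finger pads; the fingertips stand 11 mm ahead of it and the grasp point (between the pads) lies 8 mm behind it; z points along the fingers, y is the line along which they close (so a half turn about z gives the same grasp; the last joint's range is limited). The gripper opens to 85 mm and grips with 20 to 120 N. Pads are 22 mm wide; open, the fingers measure 114 mm over their backs; the gripper's body (76 mm by 85 mm) begins 54 mm behind the grasp point. The pads swing forward as they close: fully open they stand 13 mm farther back than shut.
Start: joints at [-1.543, 0.313, 1.498, -0, 1.331, -0.223], TCP at [130.28, -508.585, 242.294] pointing down, gripper open.
Joint ranges: [-2.94, 2.94], [-0.97, 2.17], [0.19, 2.56], [-1.23, 4.37], [0.02, 3.11], [-2.88, 2.88]. Speed limits (rad/s): [2.39, 2.39, 3.01, 3.14, 3.14, 3.14].

### API

Orientations are given as a unit quaternion [w, x, y, z].
In Python, from rig import sense, eyes, finish_job gives the robot as it stands.
- The arm moves only by the shell command python3 -m jog 'ROWS' [FORCE]. ROWS is JSON, a list of rows, each a list of 7 numbers: the shift along the tool's x, y, z in m, then the turn, a rotation vector about the tool's x, y, z in rad, then the finger opening in m, from 0 to 0.0854. In form: [[dx, dy, dz, rx, ry, rz, gripper], ...]. A call has 1 to 5 rows; each row shifts and turns the commanded pose from where the row before left it, along the tool's axes as they then stand; what a row does not reach is not made up. A row lasts 1/10 s, in which the tool goes at most 50 mm and 8.59 degrees, less where a joint would pass 70% of its speed; a pose out of reach is approached as far as the arm can. A call is refused whole if a number of a shift passes 0.05 or a number of a turn 0.15, either way. A call with a gripper value outside its range is refused whole. The fingers move at their own pace and stop on an object; FORCE is the grip in N (left out, the last holds). Time passes only in rows, so rows that do not move let the fingers close. It gives the time, the measured TCP pose, the force, the opening and the grip force at its end, in the units of the state.
- sense(): the state, without advancing time (a new reading comes with each control period).
- eyes.capture(name): name is "side" or "top" or "wrist"; returns the picture (480x640x3 uint8, red, green, blue); there is no depth.
- eyes.calibration(name): a dict with "fx", "fy", "cx", "cy" (pixels), "cam_to_world" (4x4, takes a point from camera to world coordinates); the wrist camera has in their place "mount" (4x4, takes a point from camera to tool coordinates, whose origin is the TCP and whose axes are the flange's). Camera axes: x right, y down, z forward; pixel columns grow to the right and rows downward; lengths in mm; the calibration is good to about 2 mm. A picture is of the moment at which its call begins: read the wrist's pose just before it. calibration takes no time and is no camera call.
- finish_job(): hands the job in; it is judged then, once.
The state is a dict: "time_s": time; "joints": joint angles; "dq": joint speeds; "tau": joint torques, N m; "eef_pos": TCP position; "ee_rot": TCP orientation; "force": force on the tool from outside, world axes, zero at the start; "wrist_torque": the same for the moment, N m; "grip_width": opening from 0.0 (shut) to 1.0 (fully open); "grip_force": force on a finger pad.
Only numpy, scipy, OpenCV 4.12 (cv2) and the standard library are available. Lean on these libraries where they do the work, as an engineer would, in place of code of your own. Each camera call takes 0.05 s, during which the arm holds its last target. There are 200 camera calls.

## Working session

There is one attempt and no reset: what is moved stays moved. The work goes in short steps, Python scripts to look and compute and a shell command to move; the robot and the scene stay as the last step left them, time stands still between calls to the robot, and variables do not carry over. Pictures are saved under pics/ and viewed, at most 10 in all, crops included, and the job is handed in when it is done.

```bash
mkdir -p pics; python3 - <<'E'
from rig import sense, eyes
import cv2,numpy as np
s=sense();print(s)
for n in("top","side"):
    c=eyes.calibration(n);print(n,c)
    cv2.imwrite(f"pics/{n}0.png",eyes.capture(n)[:,:,::-1])
print(eyes.calibration("wrist"))
E
```

```text
{'time_s': 0.0, 'joints': array([-1.54338091e+00,  3.13488920e-01,  1.49846865e+00, -8.51227333e-07,
        1.33097370e+00, -2.23404132e-01]), 'dq': array([-6.70318906e-04,  7.46404878e-04,  6.87161990e-06, -1.17319373e-03,
        1.22169337e-04, -1.95820647e-03]), 'tau': array([ 5.11172493e-05, -4.12264431e+01, -2.59742260e+01, -1.87015826e-04,
        4.11340196e-03, -1.11711344e-06]), 'eef_pos': array([ 130.28289432, -508.32287211,  241.70326381]), 'ee_rot': array([-6.66134534e-04,  9.92146260e-01,  1.25081374e-01,  6.50718239e-05]), 'force': array([-0.78406217, -0.81584494,  0.04018053]), 'wrist_torque': array([ 0.06600336, -0.01667252, -0.03888871]), 'grip_force': 0.0, 'grip_width': 1.0000710626089142}
top {'fx': 599.586054023826, 'fy': 599.586054023826, 'cx': 312.6249371734843, 'cy': 240.89368016460318, 'cam_to_world': array([[ 2.73162537e-02, -9.85576629e-01,  1.67010573e-01,
         4.52700759e+02],
       [-9.99466131e-01, -2.39322264e-02,  2.22418700e-02,
         1.11290648e+01],
       [-1.79241324e-02, -1.67528976e-01, -9.85704199e-01,
         1.06159774e+03],
      
[... 298 characters left out ...]
2.56077098e-01,  5.66515445e-01, -7.83252686e-01,
         6.46078542e+02],
       [-3.77888051e-03, -8.10850527e-01, -5.85241098e-01,
         5.41042462e+02],
       [ 0.00000000e+00,  0.00000000e+00,  0.00000000e+00,
         1.00000000e+00]])}
{'fx': 350.2678897334693, 'fy': 350.2678897334693, 'cx': 319.3599324459355, 'cy': 233.79227627070927, 'mount': array([[-2.84171713e-04, -9.61340078e-01, -2.75363711e-01,
         6.95928574e+01],
       [ 9.99999881e-01, -1.63745549e-04, -4.60323987e-04,
        -2.63348920e-01],
       [ 3.97438315e-04, -2.75363809e-01,  9.61340010e-01,
        -1.31259250e+02],
       [ 0.00000000e+00,  0.00000000e+00,  0.00000000e+00,
         1.00000000e+00]])}
```

View pics/top0.png

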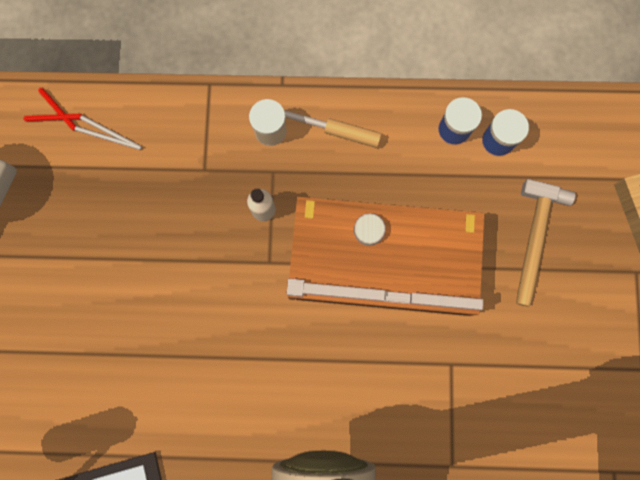

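View pics/side0.png

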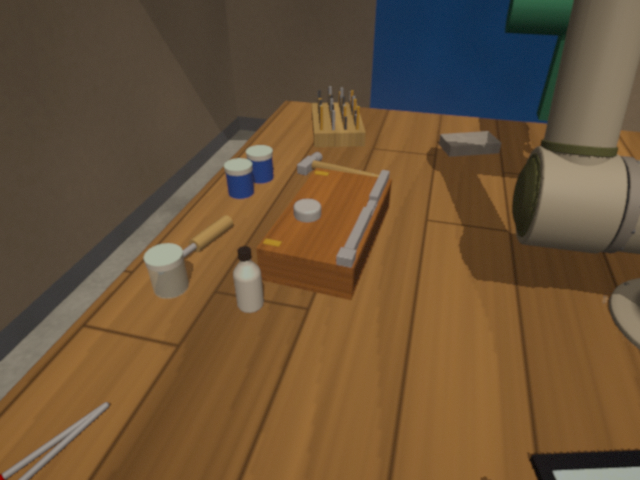

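The top view shows the end block at (295,289), the ridge running to (482,305), a notch near (398,297), the bottle at (260,205), the tin at (370,229) and the hammer at right. I'll measure on the z=88 plane and fit the ridge.

```bash
cat > h.py <<'E'
import numpy as np
from rig import sense, eyes
from scipy.spatial.transform import Rotation as R
def unproj(c,T,px,z):
    d=T[:3,:3]@np.array([(px[0]-c['cx'])/c['fx'],(px[1]-c['cy'])/c['fy'],1]);o=T[:3,3]
    return o+d*(z-o[2])/d[2]
def rot(s): return R.from_quat(s['ee_rot'],scalar_first=True)
def wristT(s,c):
    T=np.eye(4);T[:3,:3]=rot(s).as_matrix();T[:3,3]=s['eef_pos'];return T@c['mount']
def plan(target,yaw_y):  # yaw_y: world angle wanted for tool y axis
    s=sense();r=rot(s);yv=r.apply([0,1,0]);a=np.arctan2(yv[1],yv[0])
    print('t',s['time_s'],'pos',s['eef_pos'].round(1),'F',s['force'].round(1),'tool y ang',a.round(3),'q',s['joints'].round(2))
    print('tool shift mm',r.inv().apply(np.array(target)-s['eef_pos']).round(1),'turn rz',(a-yaw_y).round(3))
E
python3 - <<'E'
from h import *
import cv2
c=eyes.calibration("top");T=c['cam_to_world']
im=cv2.imread("pics/top0.png")
for n,p,z in[("blk",(295.5,288),88),("notchL",(386,295),88),("notchR",(411,298),88),("end",(482.5,304),88),("bottle cap",(257,195),115),("tin",(370,228),92),("backL",(297,199),70),("backR",(484,213),70)]:print(n,unproj(c,T,p,z).round(1))
cv2.imwrite("pics/c.png",cv2.resize(im[270:325,280:490],None,fx=3.8,fy=3.8,interpolation=cv2.INTER_CUBIC))
E
```

```text
blk [539.3  58.8  88. ]
notchL [531.7 -88.1  88. ]
notchR [ 527.9 -128.4   88. ]
end [ 521.3 -243.2   88. ]
bottle cap [686.5 125.  115. ]
tin [640.8 -60.7  92. ]
backL [692.2  62.   70. ]
backR [ 675.3 -253.5   70. ]
```

View pics/c.png

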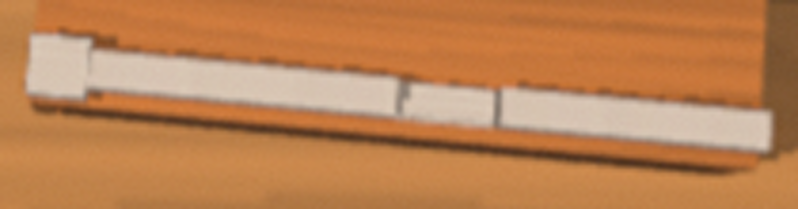

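```bash
python3 -m jog '[[0,0,0,0,0,-0.14,0],[0,0,0,0,0,-0.14,0],[0,0,0,0,0,-0.14,0],[0,0,0,0,0,-0.14,0],[0,0,0,0,0,-0.14,0]]' 20; python3 -m jog '[[0,0,0,0,0,-0.14,0],[0,0,0,0,0,-0.14,0],[0,0,0,0,0,-0.14,0],[0,0,0,0,0,-0.14,0],[0,0,0,0,0,0,0]]'; python3 -c "
from h import *
plan([539.3,58.8,200],-0.06)"
```

```text
time_s: 0.6
eef_pos: [130.3, -508.4, 241.9]
ee_rot: [-0.0, 0.888, 0.46, 0.0]
force: [0.4, 0.5, 0.2]
grip_width: 0.143
grip_force: 0.0
time_s: 1.1
eef_pos: [130.3, -508.4, 242.0]
ee_rot: [-0.0, 0.728, 0.686, 0.0]
force: [-0.5, -0.8, 0.5]
grip_width: -0.004
grip_force: 0.0
t 1.1 pos [ 130.3 -508.4  242. ] F [-0.5 -0.8  0.5] tool y ang -0.059 q [-1.54  0.31  1.5   0.    1.33 -1.48]
tool shift mm [590.3 375.   42.4] turn rz 0.001
```

```bash
for i in 1 2 3; do :; done; python3 -m jog '[[0.033,0.021,0,0,0,0,0],[0.033,0.021,0,0,0,0,0],[0.033,0.021,0,0,0,0,0],[0.033,0.021,0,0,0,0,0],[0.033,0.021,0,0,0,0,0]]' >/dev/null; python3 -m jog '[[0.033,0.021,0,0,0,0,0],[0.033,0.021,0,0,0,0,0],[0.033,0.021,0,0,0,0,0],[0.033,0.021,0,0,0,0,0],[0.033,0.021,0,0,0,0,0]]'>/dev/null; python3 -m jog '[[0.033,0.021,0,0,0,0,0],[0.033,0.021,0,0,0,0,0],[0.033,0.021,0,0,0,0,0],[0.033,0.021,0,0,0,0,0],[0.033,0.021,0,0,0,0,0]]'; python3 -c "
from h import *
plan([539.3,58.8,200],-0.06)"
```

```text
time_s: 2.6
eef_pos: [475.1, -31.8, 242.2]
ee_rot: [-0.0, 0.729, 0.684, -0.0]
force: [-0.3, -1.5, 0.3]
grip_width: 0.003
grip_force: 0.0
t 2.6 pos [475.1 -31.8 242.2] F [-0.3 -1.5  0.3] tool y ang -0.064 q [-0.31  0.21  1.64 -0.    1.3  -0.25]
tool shift mm [94.5 58.3 42.2] turn rz -0.004
```

```bash
python3 -m jog '[[0.03,0.019,0.014,0,0,0,0],[0.03,0.019,0.014,0,0,0,0],[0.03,0.018,0.014,0,0,0,0],[0.004,0.002,0,0,0,0,0],[0,0,0,0,0,0,0]]'; python3 - <<'E'
from h import *
import cv2
s=sense();plan([539.3,58.8,120],-0.06)
im=eyes.capture("wrist");cv2.imwrite("pics/w1.png",im[:,:,::-1])
c=eyes.calibration("wrist");T=np.linalg.inv(wristT(s,c))
u=np.array([.0595,.998,0])
for n,y in(("blk",145),("notchL",0),("notchR",-44)):
    q=T@np.append(np.array([530.7,-85.9,88])+u*y,1);print(n,(c['fx']*q[0]/q[2]+c['cx']).round(1),(c['fy']*q[1]/q[2]+c['cy']).round(1))
E
```

```text
time_s: 3.1
eef_pos: [537.9, 57.5, 199.8]
ee_rot: [-0.0, 0.728, 0.685, -0.0]
force: [-0.5, 0.2, 0.4]
grip_width: 0.0
grip_force: 0.0
t 3.1 pos [537.9  57.5 199.8] F [-0.5  0.2  0.4] tool y ang -0.061 q [-0.11  0.38  1.51 -0.    1.25 -0.05]
tool shift mm [ 1.4  1.4 79.8] turn rz -0.001
blk 322.0 232.6
notchL 322.0 399.7
notchR 322.0 441.8
```

View pics/w1.png

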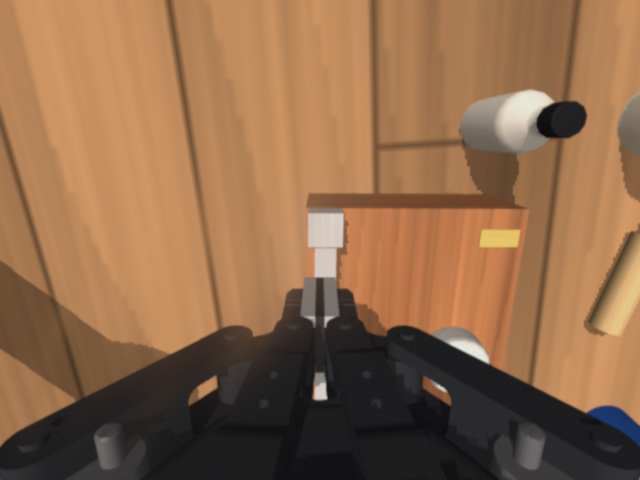

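The wrist view shows the end block centred at (325,228), within 4 px (~3 mm) of the prediction, and nothing near the descent. I'll split the difference and go down.

```bash
python3 -m jog '[[0.002,0.001,0.03,0,0,0,0],[0.002,0.001,0.03,0,0,0,0],[0.001,0.001,0.025,0,0,0,0],[0,0,0.006,0,0,0,0],[0,0,0,0,0,0,0]]'; python3 -m jog '[[0,0,0.003,0,0,0,0],[0,0,0,0,0,0,0]]';  python3 -c "
from h import *
plan([540.7,63,99],-0.06)"
```

```text
time_s: 3.65
eef_pos: [541.1, 61.0, 109.7]
ee_rot: [-0.0, 0.729, 0.685, -0.0]
force: [0.3, -0.6, 0.9]
grip_width: -0.002
grip_force: 0.0
time_s: 3.85
eef_pos: [541.6, 61.5, 107.4]
ee_rot: [0.001, 0.728, 0.685, 0.001]
force: [0.1, 0.4, -0.5]
grip_width: -0.001
grip_force: 0.0
t 3.85 pos [541.6  61.5 107.4] F [ 0.1  0.4 -0.5] tool y ang -0.061 q [-0.1   0.5   1.61 -0.    1.04 -0.04]
tool shift mm [ 1.5 -1.   8.4] turn rz -0.001
```

```bash
python3 -m jog '[[0,0,0.003,0,0,0,0],[0,0,0,0,0,0,0]]'|grep -E "pos|force:"; python3 -m jog '[[0,0,0.002,0,0,0,0],[0,0,0,0,0,0,0]]'|grep -E "pos|force:"; python3 -m jog '[[0,0,0.002,0,0,0,0],[0,0,0,0,0,0,0]]'|grep -E "pos|force:"
```

```text
eef_pos: [541.2, 61.8, 103.4]
force: [-0.8, 0.6, 0.2]
grip_force: 0.0
eef_pos: [541.1, 61.8, 101.1]
force: [0.4, -0.8, -0.1]
grip_force: 0.0
eef_pos: [541.2, 61.8, 99.2]
force: [0.1, -0.1, 0.1]
grip_force: 0.0
```

```bash
python3 -m jog '[[0,0,0.001,0,0,0,0],[0,0,0,0,0,0,0]]'|grep -E "pos|force:"; python3 -m jog '[[0,0,0.001,0,0,0,0],[0,0,0,0,0,0,0]]'|grep -E "pos|force:"
```

```text
eef_pos: [541.3, 61.8, 99.0]
force: [-3.3, 0.8, 8.2]
grip_force: 3.8
eef_pos: [541.4, 61.8, 99.0]
force: [-6.2, 0.8, 16.6]
grip_force: 8.3
```

Contact with the end block at z = 99.0, so its top is at 88 as it must be. Now I'll ease off and slide lightly along the ridge.

```bash
python3 -m jog '[[0,0,-0.001,0,0,0,0],[-0.005,0,0,0,0,0,0],[-0.01,0,0,0,0,0,0],[-0.01,0,0,0,0,0,0]]'|grep -E "pos|force:"; python3 -m jog '[[-0.01,0,0,0,0,0,0],[-0.01,0,0,0,0,0,0],[-0.01,0,0,0,0,0,0]]'|grep -E "pos|force:"; python3 -m jog '[[-0.01,0,0,0,0,0,0],[-0.01,0,0,0,0,0,0],[-0.01,0,0,0,0,0,0]]'|grep -E "pos|force:"
```

```text
eef_pos: [540.3, 37.2, 99.1]
force: [-0.3, 3.9, 6.7]
grip_force: 3.4
eef_pos: [538.5, 7.0, 99.1]
force: [0.7, 6.2, 7.0]
grip_force: 3.4
eef_pos: [536.7, -23.0, 99.1]
force: [0.8, 5.7, 7.5]
grip_force: 3.6
```

```bash
python3 -m jog '[[-0.01,0,0,0,0,0,0],[-0.01,0,0,0,0,0,0],[-0.01,0,0,0,0,0,0],[-0.01,0,0,0,0,0,0],[-0.01,0,0,0,0,0,0]]'|grep -E "pos|force:"; for i in 1; do :; done; python3 -m jog '[[-0.01,0,0,0,0,0,0],[-0.005,0,0,0,0,0,0]]'|grep -E "pos|force:";python3 -m jog '[[-0.004,0,0,0,0,0,0]]'|grep -E "pos|force:";python3 -m jog '[[-0.004,0,0,0,0,0,0]]'|grep -E "pos|force:";python3 -m jog '[[-0.004,0,0,0,0,0,0]]'|grep -E "pos|force:"
```

```text
eef_pos: [533.7, -72.8, 99.1]
force: [-0.2, 4.8, 7.7]
grip_force: 3.8
eef_pos: [532.7, -88.2, 99.0]
force: [0.6, 5.3, 7.2]
grip_force: 3.4
eef_pos: [532.4, -91.9, 98.9]
force: [0.7, 3.3, 5.7]
grip_force: 2.3
eef_pos: [531.8, -96.2, 98.4]
force: [-0.7, 0.2, -0.2]
grip_force: 0.0
eef_pos: [531.3, -100.3, 98.1]
force: [-0.2, -0.2, -0.0]
grip_force: 0.0
```

The tip dropped off the ridge at y ≈ -95, so the notch starts near -85 and is centred near -107. That agrees with the picture. I'll centre the tip and press.

```bash
python3 -m jog '[[-0.004,0,0,0,0,0,0],[-0.003,0,0,0,0,0,0],[0,0,0.003,0,0,0,0],[0,0,0.003,0,0,0,0],[0,0,0,0,0,0,0]]'|grep -E "pos|force:"; python3 -m jog '[[0,0,0.002,0,0,0,0],[0,0,0.002,0,0,0,0],[0,0,0,0,0,0,0]]'|grep -E "pos|force:";python3 -m jog '[[0,0,0.002,0,0,0,0],[0,0,0,0,0,0,0]]'|grep -E "pos|force:"; python3 -m jog '[[0,0,0.001,0,0,0,0],[0,0,0,0,0,0,0]]'|grep -E "pos|force:"
```

```text
eef_pos: [530.8, -106.6, 91.7]
force: [-0.5, 0.2, 0.2]
grip_force: 0.0
eef_pos: [531.2, -106.8, 88.2]
force: [0.6, -0.5, 0.9]
grip_force: 0.3
eef_pos: [531.1, -106.9, 86.1]
force: [-0.4, 0.6, 0.6]
grip_force: 0.4
eef_pos: [531.1, -106.8, 85.2]
force: [0.7, 0.4, 1.9]
grip_force: 0.9
```

```bash
python3 -m jog '[[0,0,0.001,0,0,0,0],[0,0,0,0,0,0,0]]'|grep -E "pos|force:"; python3 -m jog '[[0,0,0.001,0,0,0,0],[0,0,0,0,0,0,0]]'|grep -E "pos|force:"; python3 -m jog '[[0,0,0.001,0,0,0,0],[0,0,0,0,0,0,0]]'|grep -E "pos|force:"
```

```text
eef_pos: [531.1, -106.9, 84.2]
force: [-0.1, 1.5, 1.8]
grip_force: 0.9
eef_pos: [531.2, -106.9, 84.0]
force: [-2.4, 2.0, 8.9]
grip_force: 4.9
eef_pos: [531.3, -106.9, 83.9]
force: [-6.3, 3.0, 18.3]
grip_force: 9.4
```

Hard stop at z = 84.0, which is exactly fully home, with force rising to 18 N. Next I'll lift straight up, back away and check.

```bash
python3 -m jog '[[0,0,0.0005,0,0,0,0],[0,0,0,0,0,0,0],[0,0,-0.005,0,0,0,0],[0,0,-0.02,0,0,0,0],[0,0,-0.04,0,0,0,0]]'|grep -E "pos|force:"; python3 -m jog '[[0,0,-0.04,0,0,0,0],[0,0,-0.04,0,0,0,0],[0,-0.04,0,0,0,0,0],[0,-0.04,0,0,0,0,0],[0,-0.04,0,0,0,0,0]]'|grep -E "pos|force:"; python3 -m jog '[[0,-0.04,0,0,0,0,0],[0,0,0,0,0,0,0],[0,0,0,0,0,0,0]]'; python3 - <<'E'
from h import *
import cv2
cv2.imwrite("pics/top1.png",eyes.capture("top")[:,:,::-1])
E
```

```text
eef_pos: [529.6, -106.5, 145.0]
force: [0.4, -0.5, 0.4]
grip_force: 0.0
eef_pos: [409.7, -99.5, 226.4]
force: [-0.4, -0.5, -0.3]
grip_force: 0.0
time_s: 9.95
eef_pos: [371.4, -97.6, 227.1]
ee_rot: [0.001, 0.728, 0.685, 0.0]
force: [0.3, 0.6, 0.7]
grip_width: 0.003
grip_force: 0.0
```

View pics/top1.png

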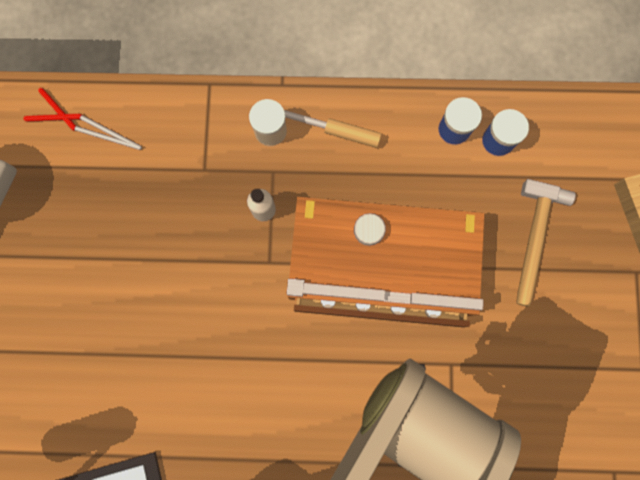

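The drawer now stands out along the case front (front edge from (295,309) to (467,324)). The bottle (260,205), tin (370,229) and hammer are where they were, and the arm is clear.

```bash
python3 -c "
from rig import finish_job
print(finish_job())"
```

```text
the job is handed in; nothing more can be done
None
```

The drawer is open: I touched the end block first, felt along the ridge to the notch at y = -22 mm and pressed the key to its hard stop. The bottle, hammer and tin look unmoved in the last top picture, and the arm finished clear at about 10 s.

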